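Correct the dock status flags

TASK

Make the status flags on the three cylinder docks agree with what stands in them: a dock with a cylinder must show the solid disc (flag over toward its socket), an empty dock the open ring (flag over toward the robot). Two flags are wrong: flip each right over its pivot until it lies flat on its other side, by pressing and pushing it with the fingertips (pressing the thumb tab down raises it), without pinching it. Leave the flag that is already right, the cylinders and everything else on the bench alone.

Things in the scene. Friction and masses are not known exactly. Their poses are not given: they have to be found in the camera images.
- dock_tall: Fixed aluminium dock, 70 mm wide, 10 mm thick, from local x -50 to +225 mm. This dock holds the tall cylinder. Origin on the bench below the middle of the flag's pivot, which is 62 mm up; local x points away from the robot to the socket, y along the pivot axis. Pivot cheeks: x +-10 mm, y +-26 to 31 mm, top 72 mm up. Round socket: 66 mm wide, 32 mm high, centre x +190 mm. Docks in a row 200 mm apart, any order, yaw +-0.2.
- flag_tall (a joint): Angle of this dock's hinged flag. 0 (stop): flat toward the robot (local -x), open ring on top = empty; 1.57: upright; 3.14 (stop): flat toward the socket (+x), solid disc on top = occupied. Starts about 0 (toward the robot, ring up), up to 0.12 off. Stiff hinge (friction 0.04 N m, 2 N on the tab): the flag stays where left and never falls over, so press it down onto its stop.
- flag_tall_face (a point): Point on the paddle of flag_tall, 45 mm from the pivot, mid-thickness, moving with it. The flag is a flat white plate 6.4 mm thick with its mid-plane through the pivot axis; the paddle is 44 mm wide and reaches 75 mm from the pivot. Pinching it (squeezing it on both faces or both edges) is forbidden.
- flag_tall_tab (a point): Point on the ribbed thumb tab of flag_tall, 32 mm from the pivot, mid-thickness, moving with it. The tab continues the paddle in the same plane on the other side of the pivot: 42 mm long from the pivot, 36 mm wide, 6.4 mm thick. Pressing it down raises the paddle; there is nothing under it but the dock plate, 52 mm below the pivot.
- dock_short: Fixed aluminium dock, 70 mm wide, 10 mm thick, from local x -50 to +225 mm. This dock holds the short cylinder. Origin on the bench below the middle of the flag's pivot, which is 62 mm up; local x points away from the robot to the socket, y along the pivot axis. Pivot cheeks: x +-10 mm, y +-26 to 31 mm, top 72 mm up. Round socket: 66 mm wide, 32 mm high, centre x +190 mm. Docks in a row 200 mm apart, any order, yaw +-0.2.
- flag_short (a joint): Angle of this dock's hinged flag. 0 (stop): flat toward the robot (local -x), open ring on top = empty; 1.57: upright; 3.14 (stop): flat toward the socket (+x), solid disc on top = occupied. Starts about 3.14 (toward the socket, disc up), up to 0.12 off. Stiff hinge (friction 0.04 N m, 2 N on the tab): the flag stays where left and never falls over, so press it down onto its stop.
- flag_short_face (a point): Point on the paddle of flag_short, 45 mm from the pivot, mid-thickness, moving with it. The flag is a flat white plate 6.4 mm thick with its mid-plane through the pivot axis; the paddle is 44 mm wide and reaches 75 mm from the pivot. Pinching it (squeezing it on both faces or both edges) is forbidden.
- flag_short_tab (a point): Point on the ribbed thumb tab of flag_short, 32 mm from the pivot, mid-thickness, moving with it. The tab continues the paddle in the same plane on the other side of the pivot: 42 mm long from the pivot, 36 mm wide, 6.4 mm thick. Pressing it down raises the paddle; there is nothing under it but the dock plate, 52 mm below the pivot.
- dock_empty: Fixed aluminium dock, 70 mm wide, 10 mm thick, from local x -50 to +225 mm. This dock's socket is empty. Origin on the bench below the middle of the flag's pivot, which is 62 mm up; local x points away from the robot to the socket, y along the pivot axis. Pivot cheeks: x +-10 mm, y +-26 to 31 mm, top 72 mm up. Round socket: 66 mm wide, 32 mm high, centre x +190 mm. Docks in a row 200 mm apart, any order, yaw +-0.2.
- flag_empty (a joint): Angle of this dock's hinged flag. 0 (stop): flat toward the robot (local -x), open ring on top = empty; 1.57: upright; 3.14 (stop): flat toward the socket (+x), solid disc on top = occupied. Starts about 3.14 (toward the socket, disc up), up to 0.12 off. Stiff hinge (friction 0.04 N m, 2 N on the tab): the flag stays where left and never falls over, so press it down onto its stop.
- flag_empty_face (a point): Point on the paddle of flag_empty, 45 mm from the pivot, mid-thickness, moving with it. The flag is a flat white plate 6.4 mm thick with its mid-plane through the pivot axis; the paddle is 44 mm wide and reaches 75 mm from the pivot. Pinching it (squeezing it on both faces or both edges) is forbidden.
- flag_empty_tab (a point): Point on the ribbed thumb tab of flag_empty, 32 mm from the pivot, mid-thickness, moving with it. The tab continues the paddle in the same plane on the other side of the pivot: 42 mm long from the pivot, 36 mm wide, 6.4 mm thick. Pressing it down raises the paddle; there is nothing under it but the dock plate, 52 mm below the pivot.
- cyl_tall_mid (a point): Mid-height of the body of the tall steel sample cylinder, 52 mm diameter, body 95 mm high with a valve 28 mm high on top, standing loose in the socket of dock_tall on its inner floor 13 mm above the bench. Must not be disturbed.
- cyl_short_mid (a point): Mid-height of the body of the short steel sample cylinder, 52 mm diameter, body 55 mm high with a valve 28 mm high on top, standing loose in the socket of dock_short on its inner floor 13 mm above the bench. Must not be disturbed.
- coupling: Brass pipe coupling, round, 28 mm diameter, 34 mm high; loose, origin at its underside, to be left alone.
- plug: Round steel plug, 30 mm diameter, 26 mm high; loose, origin at its underside, to be left alone.
- wrench: Wrench lying on the bench; loose, origin at its underside, to be left alone.
- driver: Screwdriver lying on the bench; loose, origin at its underside, to be left alone.
- carton: Closed cardboard carton 110 x 80 x 70 mm; loose, origin at its underside, to be left alone.
- parts_tray: Grey open plastic tray 150 x 110 x 40 mm; loose, origin at its underside, to be left alone.
- tee: Steel pipe tee lying on the bench, about 70 x 45 x 25 mm; loose, origin at its underside, to be left alone.
- dock_tall_socket (a point): Centre of the inner floor of the socket of dock_tall, 13 mm above the bench.
- dock_short_socket (a point): Centre of the inner floor of the socket of dock_short, 13 mm above the bench.
Not all that is in view belongs to the job. Leave any green or pink look-alike of the part that bears cyl_tall_mid alone.

How it is judged:
At the end, for the whole second after the job is handed in: flag_tall within 0.15 rad of 3.14 (flat toward its socket, disc up), flag_empty within 0.15 rad of 0 (flat toward the robot, ring up), flag_short still within 0.2 rad of 3.14, all flags at rest; both cylinders upright (0.1 rad) and within 12 mm of their socket centres (value of joint flag_tall above 2.99159 rad and value of joint flag_short above 2.94159 rad and value of joint flag_empty below 0.15 rad and velocity of joint flag_tall between -0.1 and 0.1 rad/s and velocity of joint flag_short between -0.1 and 0.1 rad/s and velocity of joint flag_empty between -0.1 and 0.1 rad/s and horizontal distance between cyl_tall_mid and dock_tall_socket below 0.012 m and horizontal distance between cyl_short_mid and dock_short_socket below 0.012 m and angle between each of cyl_tall_mid, cyl_short_mid's own z axis and vertical below 0.1 rad); the robot touches nothing.
It fails at once if a flag is pinched between the fingers (both its faces or both its edges pressed with more than 2 N at once) ((contact force between the fingers and flag_tall_c0 above 2 N and contact force between the fingers and flag_tall_c2 above 2 N) or (contact force between the fingers and flag_tall_c1 above 2 N and contact force between the fingers and flag_tall_c3 above 2 N) or (contact force between the fingers and flag_short_c0 above 2 N and contact force between the fingers and flag_short_c2 above 2 N) or (contact force between the fingers and flag_short_c1 above 2 N and contact force between the fingers and flag_short_c3 above 2 N) or (contact force between the fingers and flag_empty_c0 above 2 N and contact force between the fingers and flag_empty_c2 above 2 N) or (contact force between the fingers and flag_empty_c1 above 2 N and contact force between the fingers and flag_empty_c3 above 2 N)).
It fails at once if the flag that is already right is turned more than 0.4 rad away from flat (value of joint flag_short below 2.74159 rad).
It fails at once if a cylinder is lifted, carried or knocked (moved more than 15 mm or tilted more than 0.25 rad) (distance of any of cyl_tall_mid, cyl_short_mid from where it was at the start of the episode above 0.015 m or angle between any of cyl_tall_mid, cyl_short_mid's own z axis and vertical above 0.25 rad).
It fails at once if something else on the bench is moved more than 30 mm (distance of any of coupling, plug, wrench, driver, carton, parts_tray, tee from where it was at the start of the episode above 0.03 m).
It also fails if it takes over 70 s, if anything falls off the work surface, if the arm or the gripper's body presses on something with over 40 N, if the wrist force passes 120 N, or if a joint passes its speed limit or range.

ROBOT

A 6-joint arm with a two-finger parallel gripper is mounted at the origin on the work surface. World frame = base frame: x ahead of the robot, y to its left, z up, the work surface at z = 0. Lengths are in m, angles in rad, forces in N, time in s.
With the tool pointing down it reaches from about 0.425 to 0.95 m from the base axis. Payload 3.5 kg.
Tool frame: the origin (TCP) lies at the very end of the fingers, on their centre line; the grasp point (between the pads) lies 19 mm behind it (ctrl.grip_point_offset is the distance from the TCP to the grasp point, in m); z points along the fingers, y is the line along which they close (so a half turn about z gives the same grasp; the last joint's range is limited). The gripper opens to 85 mm and grips with 20 to 120 N. Pads are 22 mm wide; open, the fingers measure 114 mm over their backs; the gripper's body (76 mm by 85 mm) begins 54 mm behind the grasp point. The pads swing forward as they close: fully open they stand 13 mm farther back than shut.
Start: joints at [-1.431, 0.286, 1.577, -0, 1.279, -0.15], TCP at [0.193, -0.647, 0.231] pointing down, gripper open.
Joint ranges: [-2.77, 2.77], [-0.9, 2.22], [0.21, 2.48], [-1.53, 4.67], [0.24, 2.81], [-2.84, 2.84]. Speed limits (rad/s): [2.79, 2.79, 3.14, 3.14, 3.14, 3.14].

INTERFACE

Orientations are given as a unit quaternion [x, y, z, w].
In Python, from plant import telemetry, vision, ctrl gives the robot as it stands.
- The arm moves only by the tool arm_command, never from a script. Its argument "series" is one flat list of numbers, 7 for each row, row after row: the shift along the tool's x, y, z in cm, then the turn, a rotation vector about the tool's x, y, z in degrees, then the closure, from 0 (fully open) to 1 (shut). A call has 1 to 10 rows; each row is the pose to reach, as a shift and turn from the pose commanded when the call began, along the tool's axes at that moment; what a row does not reach only later rows make up. A row lasts 1/12 s, in which the tool goes at most 41.7 mm and 7.16 degrees, less where a joint would pass 70% of its speed; a pose out of reach is approached as far as the arm can. A call with a gripper value outside its range is refused whole. The fingers move at their own pace and stop on an object; "force" is the grip in N (left out, the last holds). Time passes only in rows, so rows that repeat a pose let the fingers close. It gives the time, the measured TCP pose, the force, the opening and the grip force at its end, in the units of the state.
- telemetry.get_state(): the state, without advancing time (a new reading comes with each control period).
- vision.read_camera(name): name is "scene" or "top"; returns a dict with "color" (420x560x3 uint8, blue, green, red), "K" (3x3 intrinsics, pixels), "rvec" (rotation vector, rad) and "tvec" (3), from world to camera coordinates, as OpenCV has them. Camera axes: x right, y down, z forward; pixel columns grow to the right and rows downward; lengths in m; the calibration is good to about 2 mm. A picture is of the moment at which its call begins. There is no depth.
- ctrl.sign_off(): hands the job in; it is judged then, once.
The state is a dict: "time": time; "qpos": joint angles; "dq": joint speeds; "joint_efforts": joint torques, N m; "eef_pos": TCP position; "tcp_rot": TCP orientation; "contact_force": force on the tool from outside, world axes, zero at the start; "wrist_torque": the same for the moment, N m; "opening": opening from 0.0 (shut) to 1.0 (fully open); "finger_force": force on a finger pad.
Only numpy, scipy, OpenCV 4.12 (cv2) and the standard library are available. Lean on these libraries where they do the work, as an engineer would, in place of code of your own. Each camera call takes 0.05 s, during which the arm holds its last target. There are 200 camera calls.

## Working session

There is one attempt and no reset: what is moved stays moved. The work goes in short steps, Python scripts to look and compute and a tool call to move; the robot and the scene stay as the last step left them, time stands still between calls to the robot, and variables do not carry over. Pictures are saved under pics/ and viewed, at most 10 in all, crops included, and the job is handed in when it is done.

Besides the shell and the picture viewer there is one more tool, called after "Request:" as name(argument=value, ...) on one line, values as JSON. arm_command: Moves the arm, as the interface text tells. Its arguments: {"type":"object","properties":{"series":{"type":"array","items":{"type":"number"}},"force":{"type":"number"}},"required":["series"]}

```bash
mkdir -p pics; python3 - <<'E'
from plant import telemetry, vision, ctrl
import cv2,numpy as np
for n in("scene","top"):
    c=vision.read_camera(n); cv2.imwrite(f"pics/{n}0.png",c["color"]); 
    R=cv2.Rodrigues(np.array(c["rvec"]))[0]; print(n,c["K"],(-R.T@np.array(c["tvec"]).ravel()))
s=telemetry.get_state(); print(s)
E
```

```text
scene [[517.86117286   0.         285.44768136]
 [  0.         517.86117286 208.94773944]
 [  0.           0.           1.        ]] [ 1.50793038 -1.00547472  1.04900378]
top [[444.47245234   0.         282.46380043]
 [  0.         444.47245234 206.33348861]
 [  0.           0.           1.        ]] [0.47037183 0.00136891 1.16656363]
{'time': 0.1, 'qpos': array([-1.43098827e+00,  2.87098230e-01,  1.57807694e+00, -1.89432354e-05,
        1.27859568e+00, -1.49991984e-01]), 'dq': array([-2.63745754e-04, -3.04662701e-03, -3.45904360e-03,  7.78653855e-05,
       -3.15183870e-04,  1.40953739e-03]), 'joint_efforts': array([ 1.16499854e-03, -4.07294834e+01, -2.93700296e+01, -1.62704391e-04,
        3.38876700e-03, -3.77606320e-07]), 'eef_pos': array([ 0.19283121, -0.6462308 ,  0.23004631]), 'tcp_rot': array([ 9.89519365e-01,  1.44396122e-01, -3.52143367e-06, -1.08912728e-03]), 'contact_force': array([-0.31956811,  0.88695393,  0.2235535 ]), 'wrist_torque': array([ 0.0017051 ,  0.00983644, -0.01013533]), 'finger_force': 0.0, 'opening': 0.9991205184420985}
```

View pics/top0.png

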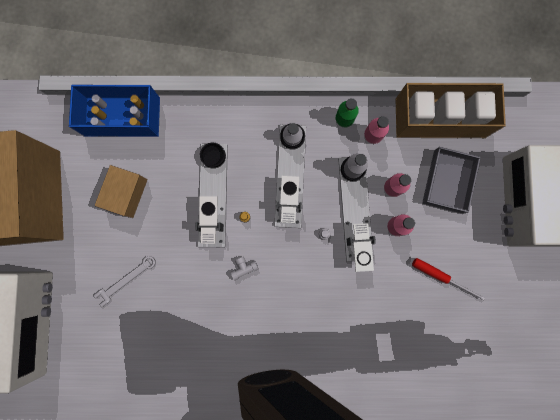

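View pics/scene0.png

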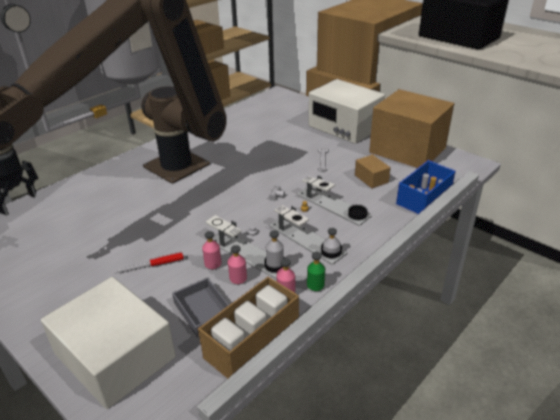

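The top view shows, left to right, the empty dock (socket at 212,155; flag disc up, wrong), the short dock (cylinder at 292,135; disc up, right) and the tall dock (cylinder at 354,167; ring at 363,258, wrong). The pink and green look-alikes stand right of the tall dock. Next I'll measure the flags from their white masks.

```bash
cat > h.py <<'E'
from plant import telemetry, vision, ctrl
import cv2,numpy as np
def cam(n):
    c=vision.read_camera(n); c["R"]=cv2.Rodrigues(np.array(c["rvec"]))[0]; c["t"]=np.array(c["tvec"]).ravel(); return c
def ray(c,uv,z):
    C=-c["R"].T@c["t"]; d=c["R"].T@np.linalg.inv(c["K"])@np.array([uv[0],uv[1],1.]); return C+d*(z-C[2])/d[2]
def proj(c,P):
    return cv2.projectPoints(np.array([P],float),np.array(c["rvec"],float),c["t"],c["K"],None)[0].ravel()
E
python3 - <<'E'
from h import *
c=cam("top"); im=c["color"]
hsv=cv2.cvtColor(im,cv2.COLOR_BGR2HSV)
print(np.percentile(im[150:260,190:390].max(2),[50,90,97,99]))
m=((hsv[...,2]>195)&(hsv[...,1]<40)).astype(np.uint8)*255
for nm,(x0,x1,y0,y1) in dict(empty=(195,228,195,250),short=(275,305,172,230),tall=(340,376,218,274)).items():
    s=np.zeros_like(m); s[y0:y1,x0:x1]=m[y0:y1,x0:x1]
    cs=cv2.findContours(s,cv2.RETR_EXTERNAL,cv2.CHAIN_APPROX_NONE)[0]
    for k in sorted(cs,key=cv2.contourArea)[-2:]:
        if cv2.contourArea(k)<30: continue
        P=np.array([ray(c,p,0.065)[:2] for p in k[:,0]],np.float32)
        r=cv2.minAreaRect(P); print(nm,cv2.contourArea(k),np.round(r[0],4),np.round(r[1],4),round(r[2],1),np.round(cv2.boxPoints(r),3).tolist())
# sockets/cyls
for nm,uv,z in(("emptysock",(212,155),.032),("shortcylbase",(292,137),.05),("tallcylbase",(354,169),.04)): print(nm,ray(c,uv,z))
cr=cv2.resize(im[115:280,190:410],None,fx=3.6,fy=3.6,interpolation=cv2.INTER_CUBIC); cv2.imwrite("pics/crop.png",cr[:600,:800])
E
```

```text
[155. 169. 201. 201.]
empty 60.0 [0.5217 0.1877] [0.0352 0.0322] 1.2 [[0.5040000081062317, 0.2029999941587448], [0.5040000081062317, 0.17100000381469727], [0.5400000214576721, 0.1720000058412552], [0.5389999747276306, 0.20399999618530273]]
empty 422.0 [0.5828 0.1878] [0.0683 0.04  ] 1.1 [[0.5479999780654907, 0.2070000022649765], [0.5490000247955322, 0.16699999570846558], [0.6169999837875366, 0.16899999976158142], [0.6169999837875366, 0.20900000631809235]]
short 58.0 [ 0.5796 -0.0128] [0.025  0.0324] 0.2 [[0.5669999718666077, 0.003000000026077032], [0.5669999718666077, -0.028999999165534973], [0.5920000076293945, -0.028999999165534973], [0.5920000076293945, 0.003000000026077032]]
short 412.0 [ 0.6356 -0.0149] [0.0418 0.0687] 86.8 [[0.6000000238418579, -0.03400000184774399], [0.6690000295639038, -0.03799999877810478], [0.6710000038146973, 0.004000000189989805], [0.6019999980926514, 0.00800000037997961]]
tall 54.5 [ 0.5263 -0.1937] [0.0322 0.0223] 89.1 [[0.5149999856948853, -0.20999999344348907], [0.5370000004768372, -0.20999999344348907], [0.5379999876022339, -0.17800000309944153], [0.5149999856948853, -0.1770000010728836]]
tall 439.5 [ 0.4718 -0.1971] [0.0695 0.042 ] 4.1 [[0.4359999895095825, -0.17900000512599945], [0.4390000104904175, -0.22100000083446503], [0.5080000162124634, -0.2160000056028366], [0.5049999952316284, -0.17399999499320984]]
emptysock [0.73125519 0.18610858 0.032     ]
shortcylbase [ 0.77494689 -0.02167301  0.05      ]
tallcylbase [ 0.69378485 -0.18155731  0.04      ]
```

View pics/crop.png

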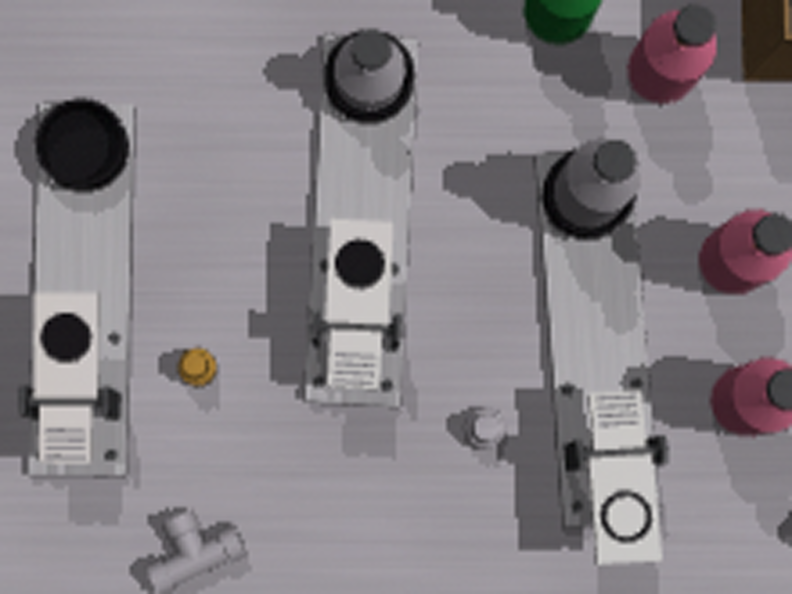

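Request:
arm_command(series=[3.2,-2.4,0,0,0,2,1,6.4,-4.8,0,0,0,4,1,9.6,-7.1,0,0,0,6,1,12.8,-9.4,0,0,0,8,1,16,-11.8,0,0,0,10,1,19.2,-14.1,0,0,0,12.5,1,22.4,-16.5,0,0,0,12.5,1,25.6,-18.8,0,0,0,12.5,1,28.8,-21.2,0,0,0,12.5,1,32,-23.5,0,0,0,12.5,1], force=20)

```text
time: 0.98
eef_pos: [0.4331, -0.3282, 0.2311]
tcp_rot: [0.999, 0.036, -0.0, -0.0]
contact_force: [0.9, -0.0, -0.6]
opening: 0.001
finger_force: 0.0
```

```bash
cat >> h.py <<'E'
from scipy.spatial.transform import Rotation
def togo(P):  # world targets -> tool-axis shifts in cm
    s=telemetry.get_state(); R=Rotation.from_quat(s["tcp_rot"]).as_matrix()
    print(s["time"],s["eef_pos"].round(4),"yaw",np.degrees(np.arctan2(R[1,0],R[0,0])).round(1),"zax",R[:,2].round(3),"F",s["contact_force"].round(1))
    for p in P: print(np.round(R.T@(np.array(p)-s["eef_pos"])*100,1))
T=np.array([.511,-.195]); E=np.array([.544,.187])
def loc(o,yaw,x,z,y=0): return np.array([*(o+[x*np.cos(yaw)-y*np.sin(yaw),x*np.sin(yaw)+y*np.cos(yaw)]),z])
E
python3 -c "
from h import *
togo([loc(T,.07,.025,.23),loc(T,.07,.025,.10)])"
```

```text
0.9833 [ 0.4331 -0.3282  0.2311] yaw 4.1 zax [-0.  0. -1.] F [ 0.9 -0.  -0.6]
[ 11.2 -12.7   0.1]
[ 11.2 -12.7  13.1]
```

Request:
arm_command(series=[2.3,-2.6,0,0,0,0,1,4.6,-5.2,0,0,0,0,1,6.9,-7.8,0,0,0,0,1,9.2,-10.4,0,0,0,0,1,11.2,-12.7,0,0,0,0,1,11.2,-12.7,3,0,0,0,1,11.2,-12.7,6,0,0,0,1,11.2,-12.7,9,0,0,0,1,11.2,-12.7,12,0,0,0,1,11.2,-12.7,12,0,0,0,1])

```text
time: 1.82
eef_pos: [0.5305, -0.1927, 0.104]
tcp_rot: [0.999, 0.036, -0.006, -0.004]
contact_force: [-1.2, -0.1, -0.9]
opening: -0.001
finger_force: 0.0
```

```bash
python3 -c "
from h import *
togo([loc(T,.07,.025,.11),loc(T,.07,.025,.044)])
for n in('top','scene'):
    c=cam(n);u=proj(c,[*T,.065]).astype(int);print(n,u)
    x,y=u[0]-50,u[1]-45
    cv2.imwrite(f'pics/a_{n}.png',cv2.resize(c['color'][y:y+90,x:x+100],None,fx=4,fy=4,interpolation=cv2.INTER_CUBIC))
cv2.imwrite('pics/a.png',cv2.hconcat([cv2.imread('pics/a_top.png'),cv2.imread('pics/a_scene.png')]))
"
```

```text
1.8167 [ 0.5305 -0.1927  0.104 ] yaw 4.1 zax [-0.012  0.007 -1.   ] F [-1.2 -0.1 -0.9]
[ 0.5  0.1 -0.6]
[0.6 0.1 6. ]
top [362 239]
scene [226 227]
```

View pics/a.png

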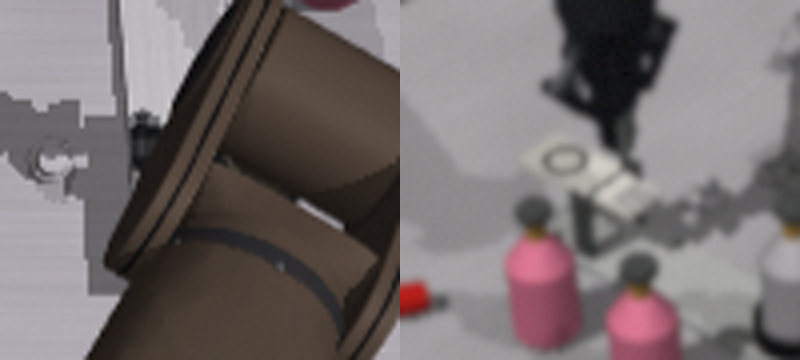

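The right half (scene camera) shows the shut fingertips just above the tab beside the hinge line (about 620,165 in the picture), with the ring paddle at left. The top view is hidden by the arm. I'll press the tab down now.

Request:
arm_command(series=[0,0,1,0,0,0,1,0,0,2,0,0,0,1,0,0,3,0,0,0,1,0,0,4,0,0,0,1,0,0,4.7,0,0,0,1,0,0,5.4,0,0,0,1,0,0,6,0,0,0,1,0,0,6.6,0,0,0,1,0,0,6.6,0,0,0,1,0,0,6.6,0,0,0,1])

```text
time: 2.75
eef_pos: [0.5349, -0.1954, 0.0448]
tcp_rot: [0.999, 0.036, -0.0, -0.0]
contact_force: [-0.3, -0.1, -0.1]
opening: 0.0
finger_force: 0.3
```

```bash
python3 -c "
from h import *
togo([loc(T,.07,.035,.044),loc(T,.07,.035,.22),loc(T,.07,-.075,.22),loc(T,.07,-.075,.1)])
c=cam('scene');u=proj(c,[*T,.065]).astype(int)
x,y=u[0]-60,u[1]-60
cv2.imwrite('pics/b.png',cv2.resize(c['color'][y:y+100,x:x+130],None,fx=5,fy=5,interpolation=cv2.INTER_CUBIC))
"
```

```text
2.75 [ 0.5349 -0.1954  0.0448] yaw 4.1 zax [-0.  0. -1.] F [-0.3 -0.1 -0.1]
[ 1.1 -0.2  0.1]
[  1.1  -0.2 -17.5]
[ -9.9  -0.2 -17.5]
[-9.9 -0.2 -5.5]
```

View pics/b.png

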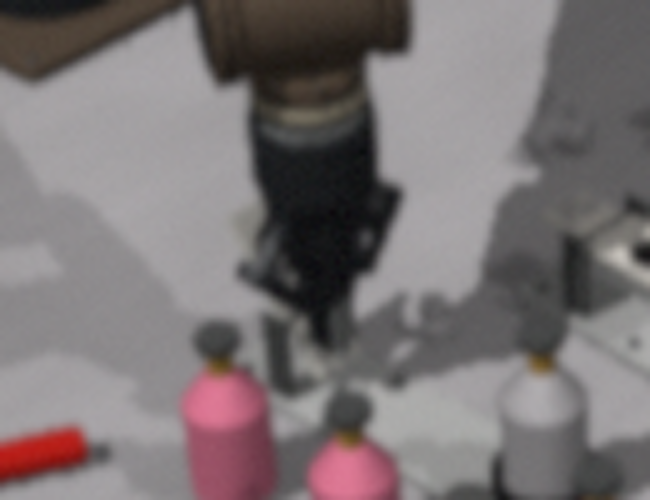

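The fingertips have pushed the tab down (white at 310,360) and a corner of the raised paddle shows left of the gripper (245,220). Next I'll lift clear and go round to the robot side.

Request:
arm_command(series=[1,0,0,0,0,0,1,1.2,0,-3,0,0,0,1,1.2,0,-7,0,0,0,1,1.2,0,-11,0,0,0,1,1.2,0,-15,0,0,0,1,0.5,0,-17.5,0,0,0,1,-3.5,0,-17.5,0,0,0,1,-7,0,-17.5,0,0,0,1,-9.9,-0.2,-17.5,0,0,0,1,-9.9,-0.2,-17.5,0,0,0,1])

```text
time: 3.63
eef_pos: [0.4325, -0.1997, 0.2196]
tcp_rot: [0.999, 0.035, -0.002, -0.001]
contact_force: [0.6, -1.1, -0.6]
opening: -0.001
finger_force: 0.0
```

```bash
python3 -c "
from h import *
togo([loc(T,.07,-.075,.1),loc(T,.07,-.04,.1)])
c=cam('scene');u=proj(c,[*T,.065]).astype(int)
x,y=u[0]-60,u[1]-60
cv2.imwrite('pics/c.png',cv2.resize(c['color'][y:y+100,x:x+130],None,fx=5,fy=5,interpolation=cv2.INTER_CUBIC))
"
```

```text
3.6333 [ 0.4325 -0.1997  0.2196] yaw 4.0 zax [-0.003  0.001 -1.   ] F [ 0.6 -1.1 -0.6]
[ 0.4  0.1 12. ]
[ 3.9  0.1 12. ]
```

View pics/c.png

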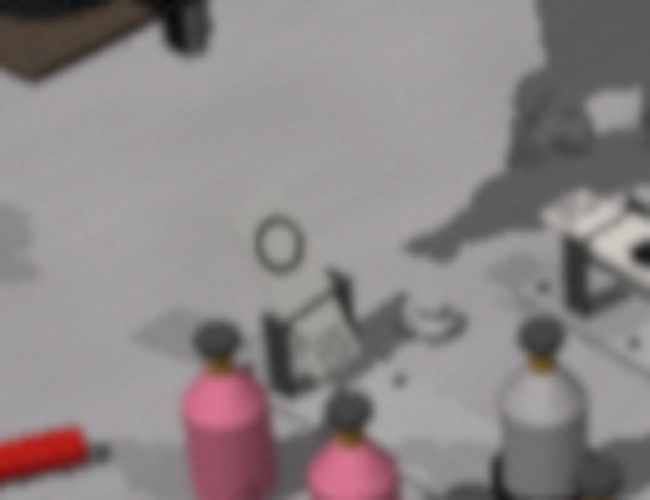

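The flag stands about 60° up (ring at 278,243, tab down at 325,345) and the gripper is clear. Next I'll descend behind the paddle and push it over.

Request:
arm_command(series=[0,0,3,0,0,0,1,0,0,6,0,0,0,1,0,0,9,0,0,0,1,0,0,12,0,0,0,1,0,0,12,0,0,0,1,2,0,12,0,0,0,1,3.5,0,12,0,0,0,1,5,0,12,0,0,0,1,6.5,0,12,0,0,0,1,7.9,0,12,0,0,0,1])

```text
time: 4.52
eef_pos: [0.5171, -0.1952, 0.1021]
tcp_rot: [0.999, 0.036, 0.0, 0.0]
contact_force: [-0.9, 0.4, 0.3]
opening: -0.0
finger_force: 0.5
```

```bash
python3 -c "
from h import *
togo([loc(T,.07,x,z) for x,z in((0,.1),(.02,.097),(.038,.088),(.048,.078),(.05,.066),(.05,.061))])"
```

```text
4.5167 [ 0.5171 -0.1952  0.1021] yaw 4.1 zax [ 0.001 -0.001 -1.   ] F [-0.9  0.4  0.3]
[-0.6 -0.1  0.2]
[ 1.4 -0.1  0.5]
[ 3.2 -0.1  1.4]
[ 4.2 -0.1  2.4]
[ 4.4 -0.1  3.6]
[ 4.4 -0.1  4.1]
```

Request:
arm_command(series=[1,0,0.3,0,0,0,1,2,0,0.7,0,0,0,1,3,0,1.2,0,0,0,1,3.8,0,1.8,0,0,0,1,4.4,0,2.4,0,0,0,1,4.6,0,3,0,0,0,1,4.7,0,3.5,0,0,0,1,4.7,0,3.8,0,0,0,1,4.7,0,4,0,0,0,1,4.7,0,4,0,0,0,1])

```text
time: 5.35
eef_pos: [0.5623, -0.1918, 0.0647]
tcp_rot: [0.999, 0.036, -0.001, -0.0]
contact_force: [-8.0, 4.6, 20.6]
opening: 0.003
finger_force: 10.2
```

```bash
python3 -c "
from h import *
togo([loc(T,.07,.05,.063)])"
```

```text
5.35 [ 0.5623 -0.1918  0.0647] yaw 4.1 zax [-0.001  0.001 -1.   ] F [-8.   4.6 20.6]
[-0.1 -0.   0.2]
```

The tool sits at z 0.065 with 20 N pressing up, so the flag is on its stop. Now I'll lift and cross to the empty dock.

Request:
arm_command(series=[0,0,-2,0,0,0,1,0,0,-6,0,0,0,1,0,0,-10,0,0,0,1,0,0,-14,0,0,0,1,0,0,-17,0,0,0,1,0,-4,-17,0,0,3.5,1,0,-8,-17,0,0,3.5,1,0,-12,-17,0,0,3.5,1,0,-16,-17,0,0,3.5,1,-1,-20,-17,0,0,3.5,1])

```text
time: 6.18
eef_pos: [0.5376, 0.0087, 0.2301]
tcp_rot: [1.0, 0.005, 0.0, -0.0]
contact_force: [0.2, -0.3, 0.5]
opening: 0.003
finger_force: 0.0
```

```bash
python3 -c "
from h import *
togo([loc(E,.01,-.025,.22),loc(E,.01,-.025,.11)])"
```

```text
6.1833 [0.5376 0.0087 0.2301] yaw 0.5 zax [ 0.001  0.    -1.   ] F [ 0.2 -0.3  0.5]
[ -1.7 -17.8   1. ]
[ -1.7 -17.8  12. ]
```

Request:
arm_command(series=[-0.5,-4,0,0,0,0,1,-1,-8,0,0,0,0,1,-1.5,-12,0,0,0,0,1,-1.7,-16,0,0,0,0,1,-1.7,-17.8,0,0,0,0,1,-1.7,-17.8,3,0,0,0,1,-1.7,-17.8,6,0,0,0,1,-1.7,-17.8,9,0,0,0,1,-1.7,-17.8,12,0,0,0,1,-1.7,-17.8,12,0,0,0,1])

```text
time: 7.02
eef_pos: [0.5133, 0.1841, 0.1031]
tcp_rot: [1.0, 0.005, -0.007, 0.001]
contact_force: [-2.0, 0.2, -1.3]
opening: 0.003
finger_force: 0.0
```

```bash
python3 -c "
from h import *
togo([loc(E,.01,-.025,.11),loc(E,.01,-.025,.044)])
c=cam('scene')
for o in (E,T):
  u=proj(c,[*o,.065]).astype(int);x,y=u[0]-40,u[1]-40
  cv2.imwrite('pics/e%d.png'%(o[1]>0),cv2.resize(c['color'][y:y+80,x:x+80],None,fx=5,fy=5,interpolation=cv2.INTER_CUBIC))
cv2.imwrite('pics/e.png',cv2.hconcat([cv2.imread('pics/e1.png'),cv2.imread('pics/e0.png')]))
"
```

```text
7.0167 [0.5133 0.1841 0.1031] yaw 0.6 zax [-0.014 -0.002 -1.   ] F [-2.   0.2 -1.3]
[ 0.6 -0.3 -0.7]
[ 0.7 -0.3  5.9]
```

View pics/e.png

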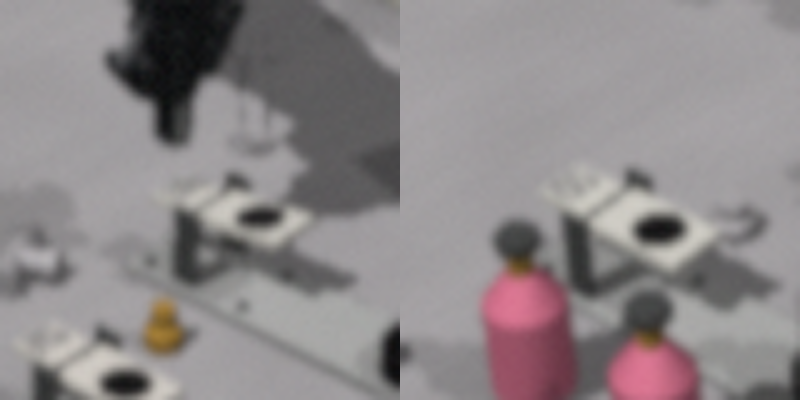

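Right: the tall flag lies flat with its disc up (660,228). Left: the fingertips (172,130) are above the empty dock's tab (185,190). I'll press it down.

Request:
arm_command(series=[0,-0.1,1,0,0,0,1,0,-0.1,2,0,0,0,1,0,-0.1,3,0,0,0,1,0,-0.1,4,0,0,0,1,0,-0.1,4.7,0,0,0,1,0,-0.1,5.4,0,0,0,1,0,-0.1,6,0,0,0,1,0,-0.1,6.6,0,0,0,1,0,-0.1,6.6,0,0,0,1,0,-0.1,6.6,0,0,0,1])

```text
time: 7.9
eef_pos: [0.5179, 0.186, 0.0435]
tcp_rot: [1.0, 0.005, -0.001, 0.0]
contact_force: [0.1, -0.1, 1.0]
opening: -0.0
finger_force: 0.0
```

```bash
python3 -c "
from h import *
togo([loc(E,.01,-.025,.044),loc(E,.01,.075,.22)])"
```

```text
7.9 [0.5179 0.186  0.0435] yaw 0.6 zax [-0.002 -0.    -1.   ] F [ 0.1 -0.1  1. ]
[ 0.1 -0.1 -0.1]
[ 10.1  -0.1 -17.7]
```

Request:
arm_command(series=[-1,0,0,0,0,0,1,-1.2,0,-3,0,0,0,1,-1.2,0,-7,0,0,0,1,-1.2,0,-11,0,0,0,1,-1.2,0,-15,0,0,0,1,-0.5,0,-17.5,0,0,0,1,3.5,0,-17.5,0,0,0,1,7,0,-17.5,0,0,0,1,10.1,0,-17.5,0,0,0,1,10.1,0,-17.5,0,0,0,1])

```text
time: 8.73
eef_pos: [0.623, 0.1864, 0.2186]
tcp_rot: [1.0, 0.005, 0.001, 0.0]
contact_force: [0.1, -0.6, -0.4]
opening: 0.001
finger_force: 0.0
```

```bash
python3 -c "
from h import *
togo([loc(E,.01,.075,.1),loc(E,.01,0,.1)])
c=cam('scene');u=proj(c,[*E,.065]).astype(int);x,y=u[0]-60,u[1]-60
cv2.imwrite('pics/f.png',cv2.resize(c['color'][y:y+100,x:x+130],None,fx=5,fy=5,interpolation=cv2.INTER_CUBIC))"
```

```text
8.7333 [0.623  0.1864 0.2186] yaw 0.5 zax [ 0.002 -0.    -1.   ] F [ 0.1 -0.6 -0.4]
[-0.4 -0.1 11.9]
[-7.9 -0.1 11.8]
```

View pics/f.png

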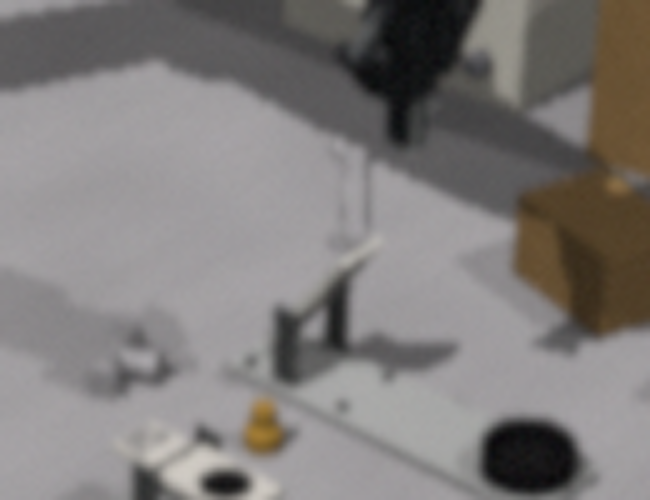

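The empty dock's flag is seen edge-on at about 45° up (hinge at 290,310, tip at 375,243). The shut fingers wait on its socket side. I'll descend and push it toward the robot.

Request:
arm_command(series=[0.2,0,3,0,0,0,1,0.3,0,6,0,0,0,1,0.3,0,9,0,0,0,1,0.3,0,12,0,0,0,1,0.3,0,12,0,0,0,1,-1.5,0,12,0,0,0,1,-3,0,12,0,0,0,1,-4.6,0,12,0,0,0,1,-6.2,0,12,0,0,0,1,-7.9,0,12,0,0,0,1])

```text
time: 9.62
eef_pos: [0.5405, 0.1866, 0.1019]
tcp_rot: [1.0, 0.005, 0.002, -0.0]
contact_force: [1.0, -0.4, -0.4]
opening: 0.003
finger_force: 0.5
```

```bash
python3 -c "
from h import *
togo([loc(E,.01,-x,z) for x,z in((0,.1),(.05,.063))])"
```

```text
9.6167 [0.5405 0.1866 0.1019] yaw 0.6 zax [ 0.004  0.001 -1.   ] F [ 1.  -0.4 -0.4]
[ 0.3 -0.   0.2]
[-4.7 -0.   3.9]
```

Request:
arm_command(series=[-1,0,0.3,0,0,0,1,-2,0,0.7,0,0,0,1,-3,0,1.2,0,0,0,1,-3.8,0,1.8,0,0,0,1,-4.4,0,2.4,0,0,0,1,-4.6,0,3,0,0,0,1,-4.7,0,3.5,0,0,0,1,-4.7,0,3.8,0,0,0,1,-4.7,0,4,0,0,0,1,-4.7,0,4,0,0,0,1])

```text
time: 10.45
eef_pos: [0.4932, 0.1858, 0.0643]
tcp_rot: [1.0, 0.006, -0.004, 0.001]
contact_force: [-17.2, -4.0, 33.9]
opening: -0.003
finger_force: 17.1
```

Request:
arm_command(series=[0,0,-2,0,0,0,1,0,0,-6,0,0,0,1,0,0,-10,0,0,0,1,0,0,-14,0,0,0,1,0,0,-17,0,0,0,1,0,3,-17,0,0,0,1,0,6,-17,0,0,0,1,0,9,-17,0,0,0,1,0,9,-17,0,0,0,1,0,9,-17,0,0,0,1])

```text
time: 11.28
eef_pos: [0.4947, 0.0946, 0.2287]
tcp_rot: [1.0, 0.004, -0.001, -0.0]
contact_force: [0.6, 0.6, -0.2]
opening: -0.002
finger_force: 0.0
```

```bash
python3 -c "
from h import *
c=cam('scene');cv2.imwrite('pics/g.png',cv2.resize(c['color'][150:290,190:390],None,fx=4,fy=4,interpolation=cv2.INTER_CUBIC))"
```

```text
(no output)
```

View pics/g.png

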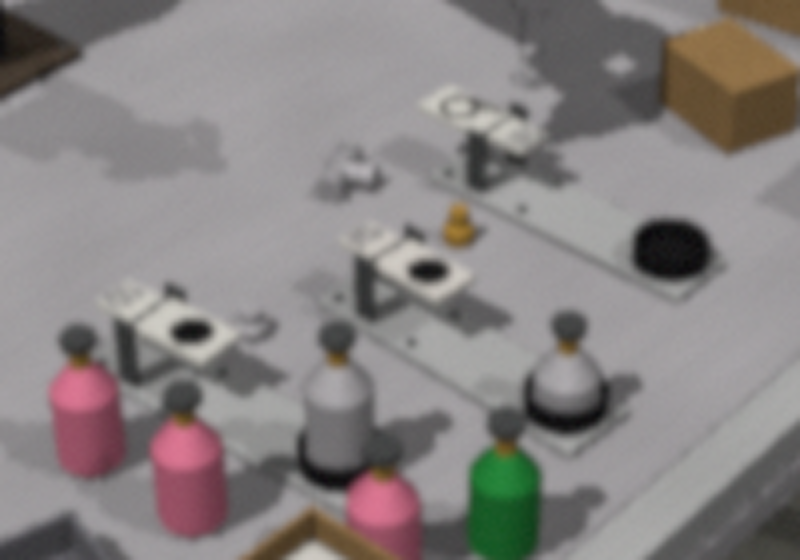

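The picture shows the ring up and flat on the empty dock (460,105). The tall (192,330) and short (428,270) docks show their discs flat, both cylinders stand upright, and the gripper is clear.

```bash
python3 -c "
from plant import ctrl
print(ctrl.sign_off())"
```

```text
the job is handed in; nothing more can be done
None
```

I flipped both wrong flags and handed the job in at about 11 s: the tall dock now shows its disc and the empty dock its ring, each pressed flat, and in the last picture the short dock's flag and both cylinders look undisturbed; no verdict was returned.

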